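# Fit the D-bore collar on the mixer drive's shaft

## Task

Fit the collar with the D-shaped bore onto the upright D-shaft of the mixer drive: turn it so that the flat in its bore meets the flat on the shaft, lower it until it sits flat on the drive's shoulder, and let go. Leave the other collar, the one with the small round bore, where it lies.

Things in the scene. Friction and masses are not known exactly. Their poses are not given: they have to be found in the camera images.
- collar: Loose aluminium collar to fit, 36 mm high, 0.14 kg, bore upright. Outside a U from above: straight sides at y = +-26 mm (grip these, fingers closing along y), flat end at x = -20, round end at x = +27. D-shaped through bore: radius 19 mm, cut by a flat at x = -6 mm (near the flat end). Origin: bore axis, at the underside. x points from the bore's flat to the round end, z up.
- round_collar: The other loose aluminium collar, to be left alone: same outside and height as the first, but its bore is round and small, 24 mm in diameter, and does not pass the shaft. Origin: bore axis, at the underside; same axes.
- drive: Mixer drive, fixed to the bench: low white housing 120 (x) by 110 (y) mm, top 30 mm above the bench, black knob and switch on its -x face; on it an aluminium shoulder disc, 60 mm in diameter, top 38 mm above the bench. Origin: on the shaft's axis, at bench height. x points away from the knob side, z up. A tall plate hotel stands behind, from 0.6 m ahead of the robot: carry in front of it.
- shoulder (a point): Where the shaft leaves the shoulder's top (axes as drive). Upright steel D-shaft: radius 16 mm, flat at x = -3 mm, full section 30 mm high, then a tapered nose, 12 mm wide at its tip, 46 mm above the shoulder. The collar goes down when its x points along this x: 3 mm play all round, about 10 degrees in turn; turned further or reversed it stays up on the nose.
Not all that is in view belongs to the job. What is shaped like the collar but pink is not meant.

How it is judged:
By the outcome, as a careful person would: the job done as asked, in the order asked, and still so for the second after the job is handed in, with the robot touching nothing.
It also fails if it takes over 38 s, if anything falls off the work surface, if the arm or the gripper's body presses on something with over 40 N, if the wrist force passes 120 N, or if a joint passes its speed limit or range.

## Robot

A 6-joint arm with a two-finger parallel gripper is mounted at the origin on a cart in front of the work surface, level with it; the furniture and walls round the work are solid. World frame = base frame: x ahead of the robot, y to its left, z up, the work surface at z = 0. Lengths are in m, angles in rad, forces in N, time in s.
With the tool pointing down it reaches from about 0.35 to 0.975 m from the base axis. Payload 4.9 kg.
Tool frame: the origin (TCP) lies midway between the tips of the shut fingers; the grasp point (between the pads) lies 19 mm behind it; z points along the fingers, y is the direction in which the jaws open and shut (so a half turn about z gives the same grasp; the last joint's range is limited). The gripper opens to 85 mm and grips with 20 to 120 N. Pads are 22 mm wide; open, the fingers measure 114 mm over their backs; the gripper's body (76 mm by 85 mm) begins 54 mm behind the grasp point. The pads swing forward as they close: fully open they stand 13 mm farther back than shut.
Start: joints at [-1.335, 0.053, 1.613, -0, 1.476, -0.119], TCP at [0.217, -0.586, 0.201] pointing down, gripper open.
Joint ranges: [-3.01, 3.01], [-1.01, 2.22], [0.06, 2.58], [-1.02, 4.17], [0.09, 2.62], [-3.14, 3.14]. Speed limits (rad/s): [2.57, 2.57, 3.14, 3.14, 3.14, 3.14].

## Interface

Orientations are given as a unit quaternion [w, x, y, z].
In Python, from plant import state, grab_frame, camera_params, job_done, boxes_of gives the robot as it stands.
- The arm moves only by the tool step_arm, never from a script. Its argument "steps" is a list of rows, each a list of 4 numbers: the shift along the tool's x, y, z in mm, then the turn about the tool's z in degrees. A call has 1 to 8 rows; each row shifts and turns the pose as measured when the row begins, along the tool's axes as they then stand; what a row does not reach is not made up. A row lasts 1/10 s, in which the tool goes at most 50 mm and 8.59 degrees, less where a joint would pass 70% of its speed; a pose out of reach is approached as far as the arm can. A call is refused whole if a number of a shift passes 50 or a number of a turn 8.59, either way. A call with a gripper value outside its range is refused whole. "claw" is the opening in per cent of the stroke, from 0 (shut) to 100 (fully open), set as the call begins (left out, the last holds). The fingers move at their own pace and stop on an object; the grip force is fixed at half the most. Time passes only in rows, so rows that do not move let the fingers close. It gives the time, the measured TCP pose, the force and the opening at its end, in the units of the state.
- state(): the state, without advancing time (a new reading comes with each control period).
- grab_frame(name): name is "scene" or "top" or "wrist"; returns (picture, depth): 400x640x3 uint8, red, green, blue; 400x640 float32, m along the optical axis (not along the pixel's ray), 0 where there is no reading.
- camera_params(name): a dict with "mtx" (3x3 intrinsics, pixels), "k1" (the pictures are not rectified: a ray, as slopes to the right and down, at radius r is drawn at 1 + k1 r^2 times it, then the intrinsics apply), "extrinsics" (4x4, takes a point from camera to world coordinates); the wrist camera has in their place "T_tool_cam" (4x4, takes a point from camera to tool coordinates, whose origin is the TCP and whose axes are the flange's). Camera axes: x right, y down, z forward; pixel columns grow to the right and rows downward; lengths in m; the calibration is good to about 2 mm. A picture is of the moment at which its call begins: read the wrist's pose just before it. camera_params takes no time and is no camera call.
- job_done(): hands the job in, once; it reports no verdict.
Trained networks look in the newest picture that a camera, given by its name, has taken for a name from the list of things; names that differ only in an ending like _2 or _b are one class to them, and where a whole thing is asked for, a point or a joint stands for the part that bears it (a point fixed in the world has none). Each returns a list of dicts, best first, with "p" (0 to 1); they miss things now and then, are a little off and sometimes report something else, mostly with a low value. They report only what shows in the picture. A call takes as long as a camera call. They do not tell look-alikes from the thing itself.
- boxes_of(camera, label): "box" ([left, top, width, height] in pixels, round what is visible of it).
The state is a dict: "time": time; "joint_pos": joint angles; "joint_vel": joint speeds; "joint_efforts": joint torques, N m; "tool_pos": TCP position; "tool_rot": TCP orientation; "contact_force": force on the tool from outside, world axes, zero at the start; "ft_torque": the same for the moment, N m; "gripper_width": opening from 0.0 (shut) to 1.0 (fully open).
Only numpy, scipy, OpenCV 4.12 (cv2) and the standard library are available. Lean on these libraries where they do the work, as an engineer would, in place of code of your own. Each camera call takes 0.05 s, during which the arm holds its last target. There are 200 camera calls.

## Working session

There is one attempt and no reset: what is moved stays moved. The work goes in short steps, Python scripts to look and compute and a tool call to move; the robot and the scene stay as the last step left them, time stands still between calls to the robot, and variables do not carry over. Pictures are saved under pics/ and viewed, about 8 in all and at most 12, crops included, and the job is handed in when it is done.

Besides the shell and the picture viewer there is one more tool, called in YAML: its name, and indented under it one key for each argument. step_arm: Moves the arm, as the interface text tells. Its arguments: {"type":"object","properties":{"steps":{"type":"array"},"claw":{"type":"number"}},"required":["steps"]}

```bash
ls; mkdir -p pics; cat > h.py <<'E'
import numpy as np,cv2
from plant import *
def world(cam,u,v,d,T=None):
    c=camera_params(cam);K=np.array(c["mtx"]);k=c["k1"]
    T=np.array(c["extrinsics"]) if T is None else T
    u,v,d=map(np.asarray,(u,v,d))
    x=(u-K[0,2])/K[0,0];y=(v-K[1,2])/K[1,1];X,Y=x.copy(),y.copy()
    for _ in range(10):
        f=1+k*(X*X+Y*Y);X,Y=x/f,y/f
    return np.stack([X*d,Y*d,d,np.ones_like(d)],-1)@T.T[:,:3]
def cloud(cam,dep,T=None):
    v,u=np.mgrid[:400,:640];return world(cam,u.astype(float),v.astype(float),dep.astype(float),T)
def save(n,im): cv2.imwrite(f"pics/{n}.png",im[...,::-1])
def wT():
    s=state();w,x,y,z=s["tool_rot"]
    from scipy.spatial.transform import Rotation as R
    T=np.eye(4);T[:3,:3]=R.from_quat([x,y,z,w]).as_matrix();T[:3,3]=s["tool_pos"]
    return T@np.array(camera_params("wrist")["T_tool_cam"])
E
python3 - <<'E'
from h import *
for c in ("top","scene"):
    im,d=grab_frame(c);save(c+"1",im);np.savez(c+"1",im=im,d=d)
    P=cloud(c,d)
    for l in("collar","round_collar","drive","shoulder"):
        for b in boxes_of(c,l)[:4]:
            x,y,w,h=b["box"];u,v=int(x+w/2),int(y+h/2)
            print(c,l,np.round(b["box"]),round(b["p"],2),P[min(v,399),min(u,639)].round(3))
    print(np.array(camera_params(c)["extrinsics"]).round(3))
print(np.array(camera_params("wrist")["T_tool_cam"]).round(3))
s=state();print(s["time"],s["tool_pos"],s["tool_rot"],s["gripper_width"])
E
```

```text
pics
top collar [235. 196.  26.  19.] 0.8 [ 0.452  0.304 -0.002]
top collar [195. 179.  23.  20.] 0.5 [ 0.499  0.419 -0.003]
top round_collar [324. 193.  21.  19.] 0.64 [0.465 0.059 0.002]
top drive [424. 178.  45.  50.] 0.71 [ 0.462 -0.238  0.071]
top shoulder [420. 180.  48.  50.] 0.55 [ 0.462 -0.241  0.04 ]
[[ 0.02  -0.994  0.104  0.333]
 [-1.    -0.019  0.005  0.105]
 [-0.003 -0.104 -0.995  1.43 ]
 [ 0.     0.     0.     1.   ]]
scene collar [169. 268.  36.  33.] 0.6 [0.469 0.427 0.029]
scene collar [237. 254.  28.  26.] 0.57 [0.431 0.309 0.033]
scene drive [384. 163.  31.  37.] 0.91 [ 0.472 -0.222  0.037]
scene shoulder [382. 161.  37.  41.] 0.84 [ 0.468 -0.222  0.038]
[[-0.694 -0.35   0.628 -0.115]
 [-0.719  0.308 -0.623  0.662]
 [ 0.025 -0.884 -0.466  0.515]
 [ 0.     0.     0.     1.   ]]
[[ 0.001 -0.953 -0.304  0.076]
 [ 1.     0.001  0.001  0.001]
 [-0.    -0.304  0.953 -0.173]
 [ 0.     0.     0.     1.   ]]
0.5 [ 0.21711006 -0.58601007  0.2004602 ] [-6.92827835e-05  9.84306143e-01  1.76469296e-01 -5.92516015e-06] 1.0003120475698424
```

View pics/top1.png

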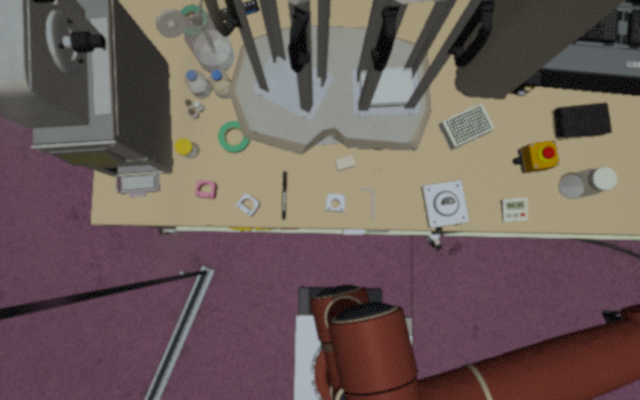

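View pics/scene1.png

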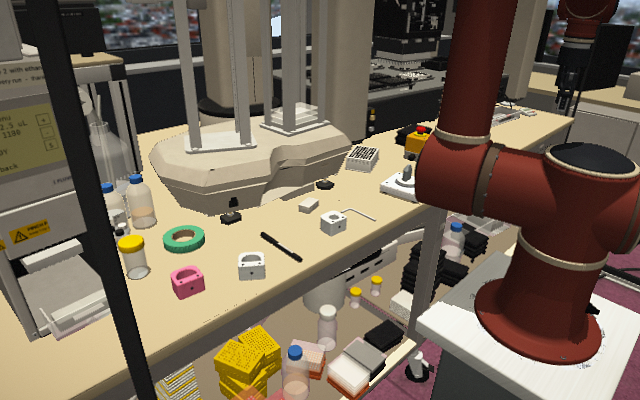

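The top view shows white collars at (247,204) and (335,203), a pink decoy at (205,188), and the drive at (446,203) with its knob at (436,238). I'll zoom in on these.

```bash
python3 - <<'E'
from h import *
z=np.load("top1.npz");im=z["im"];P=cloud("top",z["d"])
c=[cv2.resize(im[y-w:y+w,x-w:x+w],(390,390),interpolation=cv2.INTER_CUBIC) for x,y,w in((247,204,18),(335,203,18),(446,208,36))]
z2=np.load("scene1.npz");i2=z2["im"]
c.append(cv2.resize(i2[150:222,365:437],(390,390),interpolation=cv2.INTER_CUBIC))
save("crops1",np.vstack([np.hstack(c[:2]),np.hstack(c[2:])])[:, :][::1])
im2=cv2.imread("pics/crops1.png");cv2.imwrite("pics/crops1.png",cv2.resize(im2,(600,600)))
for n,(u0,u1,v0,v1,zl,zh) in dict(A=(228,268,186,224,.027,.05),B=(316,354,186,222,.027,.05),D=(415,475,170,235,.02,.034),S=(415,475,170,235,.036,.1)).items():
    Q=P[v0:v1,u0:u1].reshape(-1,3);Q=Q[(Q[:,2]>zl)&(Q[:,2]<zh)]
    r=cv2.minAreaRect((Q[:,:2]*1000).astype(np.float32));print(n,len(Q),Q.mean(0).round(4),np.round(np.median(Q[:,2]),4),r)
E
```

```text
A 210 [0.4522 0.2995 0.0357] 0.0354 ((453.9659423828125, 299.0087890625), (52.27529525756836, 46.54212951660156), 55.59925079345703)
B 258 [0.4638 0.058  0.0355] 0.0356 ((464.0600280761719, 57.95245361328125), (51.79042053222656, 47.071964263916016), 85.27994537353516)
D 1300 [ 0.4621 -0.2449  0.0289] 0.0292 ((460.4960021972656, -247.95626831054688), (131.34274291992188, 110.65682220458984), 9.880356788635254)
S 334 [ 0.4654 -0.2454  0.0475] 0.0395 ((464.5098876953125, -246.8123016357422), (112.98384094238281, 92.51360321044922), 9.800732612609863)
```

View pics/crops1.png

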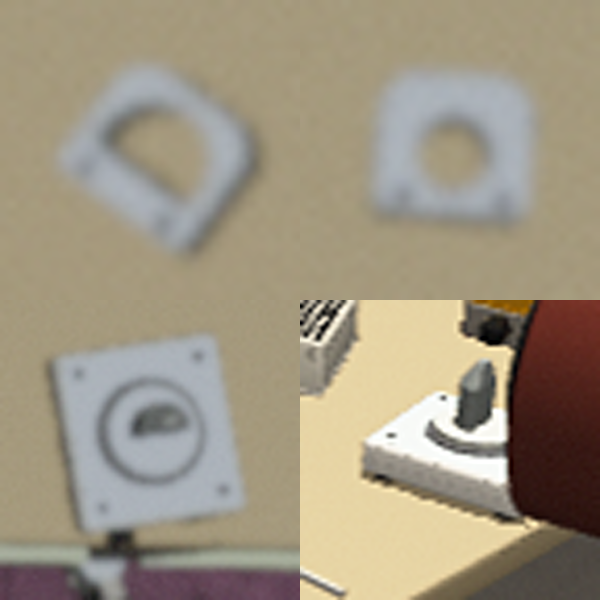

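```bash
cat > plan.py <<'E'
import sys
from h import *
from scipy.spatial.transform import Rotation as R
def plan(x,y,z,psi,step=46,turn=8.4,nmax=8):
    s=state();w,a,b,c=s["tool_rot"];M=R.from_quat([a,b,c,w]).as_matrix()
    yaw=np.degrees(np.arctan2(M[1,0],M[0,0]));p=np.array(s["tool_pos"])*1000
    t=np.array([x,y,z])*1000;dy=(psi-yaw+180)%360-180
    n=max(1,int(np.ceil(max(np.linalg.norm(t-p)/step,abs(dy)/turn))))
    print("t",round(s["time"],2),"pos",p.round(1),"yaw",round(yaw,2),"tilt",M[:,2].round(4),"w",round(s["gripper_width"],3),"n",n)
    d=(t-p)/n;rows=[]
    for i in range(min(n,nmax)):
        f=np.radians(yaw+i*dy/n)
        rows.append([round(float(d@[np.cos(f),np.sin(f),0]),1),round(float(d@[np.sin(f),-np.cos(f),0]),1),round(float(-d[2]),1),round(-dy/n,2)])
    print(rows)
if __name__=="__main__": plan(*map(float,sys.argv[1:]))
E
python3 plan.py .43 -.245 .24 84
```

```text
t 0.5 pos [ 217.1 -586.   200.5] yaw 20.33 tilt [-0.e+00  1.e-04 -1.e+00] w 1.0 n 9
[[35.3, -27.3, -4.4, np.float64(-7.07)], [38.4, -22.8, -4.4, np.float64(-7.07)], [40.9, -17.8, -4.4, np.float64(-7.07)], [42.8, -12.7, -4.4, np.float64(-7.07)], [44.1, -7.3, -4.4, np.float64(-7.07)], [44.6, -1.8, -4.4, np.float64(-7.07)], [44.5, 3.7, -4.4, np.float64(-7.07)], [43.7, 9.2, -4.4, np.float64(-7.07)]]
```

step_arm:
  steps:
    - [35,-27,-5,-7]
    - [38,-23,-5,-7]
    - [41,-18,-5,-7]
    - [43,-13,-5,-7]
    - [44,-7,-5,-7]
    - [45,-2,-5,-7]
    - [45,4,-5,-7]
    - [44,9,-5,-7]
  claw: 100

```text
time: 1.3
tool_pos: [0.4064, -0.2736, 0.2411]
tool_rot: [0.001, 0.777, 0.629, 0.0]
contact_force: [0.7, -0.1, -0.2]
gripper_width: 0.998
```

```bash
python3 plan.py .40 .05 .24 130; python3 - <<'E'
from h import *
T=wT();im,d=grab_frame("wrist");save("w1",im);np.savez("w1",im=im,d=d,T=T)
P=cloud("wrist",d,T)
for lo,hi in((.024,.034),(.0355,.0405),(.045,.067)):
    m=((P[...,2]>lo)&(P[...,2]<hi)&(abs(P[...,0]-.46)<.08)&(abs(P[...,1]+.245)<.08)&(d>0)).astype(np.uint8)
    m=cv2.morphologyEx(m,cv2.MORPH_OPEN,np.ones((3,3)))
    n,l,st,_=cv2.connectedComponentsWithStats(m);
    if n<2:continue
    k=1+st[1:,4].argmax();Q=P[l==k];h=(Q[:,:2]*1000).astype(np.float32)
    print(lo,len(Q),Q.mean(0).round(4),cv2.minAreaRect(h),cv2.minEnclosingCircle(h))
E
```

```text
t 1.3 pos [ 406.4 -273.6  241.1] yaw 77.95 tilt [ 1.4e-03 -6.0e-04 -1.0e+00] w 0.998 n 8
[[39.4, -9.2, 0.1, np.float64(-6.51)], [40.2, -4.7, 0.1, np.float64(-6.51)], [40.5, -0.1, 0.1, np.float64(-6.51)], [40.2, 4.5, 0.1, np.float64(-6.51)], [39.4, 9.0, 0.1, np.float64(-6.51)], [38.2, 13.4, 0.1, np.float64(-6.51)], [36.4, 17.7, 0.1, np.float64(-6.51)], [34.2, 21.7, 0.1, np.float64(-6.51)]]
0.024 5552 [ 0.4615 -0.2456  0.0298] ((457.4836120605469, -249.85305786132812), (130.503173828125, 109.94151306152344), 9.75655460357666) ((461.96209716796875, -248.7060546875), 77.99563598632812)
0.0355 1237 [ 0.4597 -0.2475  0.0378] ((462.4642333984375, -249.04750061035156), (58.12213897705078, 57.719940185546875), 78.64051055908203) ((462.15008544921875, -249.01780700683594), 30.119070053100586)
```

View pics/w1.png

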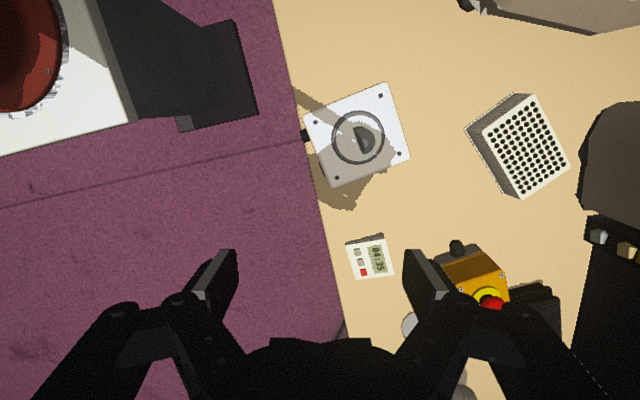

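The shoulder disc is at about pixel (357,138). It measures 60 mm across, centred at (0.462,-0.249), with the drive yaw at about 9.8°, which agrees with the top camera. Next, the collar.

step_arm:
  steps:
    - [40,-9,0,-6.5]
    - [40,-5,0,-6.5]
    - [40,0,0,-6.5]
    - [40,4,0,-6.5]
    - [40,9,0,-6.5]
    - [38,13,0,-6.5]
    - [36,18,0,-6.5]
    - [34,22,0,-6.5]

```text
time: 2.15
tool_pos: [0.3957, 0.0638, 0.245]
tool_rot: [0.006, 0.405, 0.914, 0.003]
contact_force: [0.2, -0.1, 0.5]
gripper_width: 1.004
```

```bash
python3 plan.py .451 .301 .2 145.6
```

```text
t 2.15 pos [395.7  63.8 245. ] yaw 132.24 tilt [ 1.280e-02  4.000e-04 -9.999e-01] w 1.004 n 6
[[23.1, 33.4, 7.5, np.float64(-2.23)], [21.8, 34.3, 7.5, np.float64(-2.23)], [20.4, 35.1, 7.5, np.float64(-2.23)], [19.0, 35.9, 7.5, np.float64(-2.23)], [17.6, 36.6, 7.5, np.float64(-2.23)], [16.2, 37.2, 7.5, np.float64(-2.23)]]
```

step_arm:
  steps:
    - [23,33,7.5,-2.2]
    - [22,34,7.5,-2.2]
    - [20,35,7.5,-2.2]
    - [19,36,7.5,-2.2]
    - [18,36,7.5,-2.2]
    - [16,37,7.5,-2.2]
    - [0,0,0,0]
    - [0,0,0,0]

```text
time: 2.95
tool_pos: [0.451, 0.314, 0.2015]
tool_rot: [0.01, 0.29, 0.957, 0.003]
contact_force: [0.3, 0.1, 0.1]
gripper_width: 0.999
```

```bash
cat > look.py <<'E'
from h import *
T=wT();im,d=grab_frame("wrist");save("w2",im)
P=cloud("wrist",d,T)
m=((P[...,2]>.030)&(P[...,2]<.042)&(abs(P[...,0]-.452)<.06)&(abs(P[...,1]-.30)<.06)&(d>0)).astype(np.uint8)
m=cv2.morphologyEx(m,cv2.MORPH_OPEN,np.ones((3,3)))
n,l,st,_=cv2.connectedComponentsWithStats(m)
k=1+st[1:,4].argmax();Q=P[l==k];print(len(Q),np.median(Q[:,2]),st[k],cv2.minAreaRect((Q[:,:2]*1000).astype(np.float32)))
E
python3 look.py; python3 plan.py .451 .301 .1 145.6
```

```text
1069 0.03577096833361482 [ 286  158   43   38 1069] ((449.8038024902344, 296.1909484863281), (51.15571594238281, 47.208282470703125), 54.7473030090332)
t 3.0 pos [450.9 313.7 201.4] yaw 146.29 tilt [ 2.050e-02  7.000e-04 -9.998e-01] w 1.001 n 3
[[-2.4, -3.5, 33.8, np.float64(0.23)], [-2.4, -3.5, 33.8, np.float64(0.23)], [-2.4, -3.5, 33.8, np.float64(0.23)]]
```

View pics/w2.png

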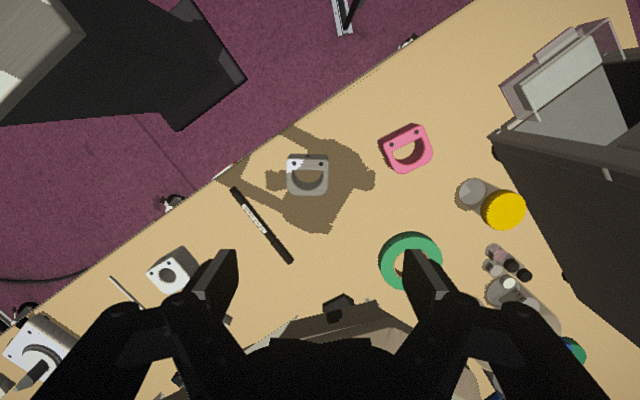

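```bash
python3 plan.py .446 .300 .07 145 30
```

```text
t 3.0 pos [450.9 313.7 201.4] yaw 146.29 tilt [ 2.050e-02  7.000e-04 -9.998e-01] w 1.001 n 5
[[-0.7, -2.8, 26.3, np.float64(0.26)], [-0.7, -2.8, 26.3, np.float64(0.26)], [-0.7, -2.8, 26.3, np.float64(0.26)], [-0.7, -2.8, 26.3, np.float64(0.26)], [-0.8, -2.8, 26.3, np.float64(0.26)]]
```

step_arm:
  steps:
    - [-0.5,-3,26,0.3]
    - [-0.5,-3,26,0.3]
    - [-0.5,-3,26,0.3]
    - [-0.5,-3,26,0.3]
    - [-0.5,-3,26,0.3]
    - [0,0,0,0]

```text
time: 3.6
tool_pos: [0.4511, 0.2938, 0.0734]
tool_rot: [0.014, 0.308, 0.951, 0.007]
contact_force: [-0.4, -0.0, -0.4]
gripper_width: 1.003
```

```bash
sed -i s/w2/w3/ look.py; python3 look.py; python3 plan.py .446 .300 .003 145 20
```

```text
2601 0.035748432574738004 [ 288  174   68   59 2601] ((449.6595764160156, 295.96112060546875), (52.15978240966797, 47.359039306640625), 54.6566047668457)
t 3.65 pos [452.7 294.7  75.9] yaw 144.09 tilt [ 0.0348  0.006  -0.9994] w 0.996 n 4
[[2.1, 0.1, 18.2, np.float64(-0.23)], [2.1, 0.1, 18.2, np.float64(-0.23)], [2.1, 0.1, 18.2, np.float64(-0.23)], [2.1, 0.1, 18.2, np.float64(-0.23)]]
```

step_arm:
  steps:
    - [3,0,18,0]
    - [3,0,18,0]
    - [3,0,18,-0.5]

```text
time: 3.95
tool_pos: [0.4553, 0.3021, 0.0315]
tool_rot: [0.023, 0.306, 0.952, 0.015]
contact_force: [-0.7, 0.0, -0.5]
gripper_width: 1.001
```

```bash
python3 plan.py .4445 .300 .003 145 20; python3 -c "
from plant import *
s=state();print(s['joint_pos'],s['joint_vel'],s['joint_efforts']);grab_frame('top');s=state();print(s['tool_pos'],s['tool_rot'],s['joint_vel'],s['contact_force'])"
```

```text
t 3.95 pos [455.3 302.1  31.5] yaw 144.36 tilt [ 0.0517  0.0139 -0.9986] w 1.001 n 2
[[3.8, -4.0, 14.3, np.float64(-0.32)], [3.8, -4.0, 14.3, np.float64(-0.32)]]
[ 4.55515215e-01 -1.53966615e-03  1.96737182e+00 -1.13983557e-02
  1.12318389e+00 -4.89214755e-01] [ 0.0376222   0.22852541  0.07616002 -0.00497287 -0.34537496 -0.03726694] [-2.00547036e-01 -3.38328803e+01 -3.26418900e+01 -2.91974552e-02
  1.50314150e-01  5.92352310e-02]
[0.45296694 0.30118184 0.02818301] [0.02053588 0.30541938 0.95191165 0.01270805] [-0.00035608 -0.00646174  0.01672495 -0.00123469  0.07483709  0.00665689] [-2.26420926 -1.21018045 -1.41705353]
```

The tilt drifts because every row starts from a lagging measured pose. I'll try to undo it with fast upward rows, then come down in single rows and let the arm settle after each.

step_arm:
  steps:
    - [0,0,-40,0]
    - [0,0,-40,0]
    - [0,0,-40,0]
    - [0,0,-40,0]

```text
time: 4.4
tool_pos: [0.4431, 0.2964, 0.1927]
tool_rot: [0.018, 0.307, 0.952, 0.01]
contact_force: [0.6, 0.2, 0.2]
gripper_width: 1.001
```

```bash
cat > s.py <<'E'
from plant import *
grab_frame('top');grab_frame('top')
E
python3 s.py; python3 plan.py .4445 .300 .12 145 40
```

```text
t 4.5 pos [447.3 298.6 199.9] yaw 144.22 tilt [ 0.0525  0.0141 -0.9985] w 0.999 n 2
[[1.5, -0.2, 39.9, np.float64(-0.39)], [1.5, -0.2, 39.9, np.float64(-0.39)]]
```

step_arm:
  steps:
    - [0,0,45,0]

```text
time: 4.6
tool_pos: [0.4554, 0.3017, 0.1656]
tool_rot: [0.03, 0.307, 0.951, 0.022]
contact_force: [1.3, 0.3, 0.1]
gripper_width: 1.0
```

```bash
python3 s.py; python3 plan.py .4445 .300 .08 145 40
```

```text
t 4.7 pos [448.  297.9 152.8] yaw 144.19 tilt [ 0.0484  0.012  -0.9988] w 1.001 n 2
[[2.0, -0.2, 36.4, np.float64(-0.41)], [2.0, -0.2, 36.4, np.float64(-0.41)]]
```

step_arm:
  steps:
    - [2,0,-45,0]
    - [2,0,-45,0]
    - [0,0,0,0]

```text
time: 5.0
tool_pos: [0.4376, 0.2971, 0.2449]
tool_rot: [0.018, 0.308, 0.951, 0.01]
contact_force: [1.0, 0.4, 0.5]
gripper_width: 0.996
```

```bash
cat > s.py <<'E'
from plant import *
s=state();print(s["time"],s["tool_rot"][0],s["tool_rot"][3])
grab_frame('top');grab_frame('top')
s=state();print(s["time"],s["tool_rot"][0],s["tool_rot"][3])
E
python3 s.py; python3 plan.py .4445 .300 .08 145 40
```

```text
5.0 0.017952506808972958 0.010006559511367748
5.1 0.01525135902673333 0.007317899084505097
t 5.1 pos [435.8 296.1 239.1] yaw 144.12 tilt [ 0.0335  0.0045 -0.9994] w 1.0 n 4
[[-1.2, 2.1, 39.8, np.float64(-0.22)], [-1.2, 2.1, 39.8, np.float64(-0.22)], [-1.2, 2.1, 39.8, np.float64(-0.22)], [-1.2, 2.0, 39.8, np.float64(-0.22)]]
```

step_arm:
  steps:
    - [0,0,50,0]

```text
time: 5.2
tool_pos: [0.4415, 0.2983, 0.1964]
tool_rot: [0.02, 0.308, 0.951, 0.012]
contact_force: [1.5, 1.4, 0.2]
gripper_width: 1.001
```

```bash
python3 s.py; python3 plan.py .4445 .300 .08 145 40
```

```text
5.2 0.02034663129100924 0.012276330944081744
5.3 0.009832074041035107 0.0020257389083284294
t 5.3 pos [432.7 293.8 181. ] yaw 144.11 tilt [ 0.02   -0.0022 -0.9998] w 1.002 n 3
[[-2.0, 4.0, 33.7, np.float64(-0.3)], [-2.0, 4.0, 33.7, np.float64(-0.3)], [-2.0, 4.0, 33.7, np.float64(-0.3)]]
```

step_arm:
  steps:
    - [-2,4,45,0]

```text
time: 5.4
tool_pos: [0.4406, 0.2973, 0.1443]
tool_rot: [0.013, 0.308, 0.951, 0.005]
contact_force: [1.6, 1.3, 1.8]
gripper_width: 0.996
```

```bash
python3 s.py; python3 plan.py .4445 .300 .08 145 40
```

```text
5.4 0.013129905308425338 0.005224289572567971
5.5 0.004580168626055825 -0.0030960706881793796
t 5.5 pos [432.9 293.3 132.4] yaw 144.11 tilt [ 0.0068 -0.0087 -0.9999] w 0.999 n 2
[[-2.7, 6.1, 26.2, np.float64(-0.45)], [-2.8, 6.1, 26.2, np.float64(-0.45)]]
```

step_arm:
  steps:
    - [-3,4,45,0]

```text
time: 5.6
tool_pos: [0.4425, 0.2968, 0.096]
tool_rot: [0.009, 0.308, 0.951, 0.001]
contact_force: [1.1, 1.6, 1.1]
gripper_width: 1.0
```

```bash
python3 s.py; python3 plan.py .4445 .300 .06 145 50
```

```text
5.6 0.008765742020673695 0.0009644115592974454
5.7 0.00046526532956255 -0.007144603412204098
t 5.7 pos [434.3 292.5  84.6] yaw 144.1 tilt [-0.0035 -0.0139 -0.9999] w 1.002 n 1
[[-3.9, 12.1, 24.6, np.float64(-0.9)]]
```

step_arm:
  steps:
    - [-4,12,35,-0.9]

```text
time: 5.8
tool_pos: [0.4485, 0.3014, 0.0559]
tool_rot: [0.004, 0.301, 0.954, -0.004]
contact_force: [1.4, 2.0, 0.6]
gripper_width: 1.003
```

```bash
python3 s.py; python3 plan.py .4445 .300 .004 145 50
```

```text
5.8 0.004013055160732014 -0.0036657902246652546
5.9 -0.002158128126226933 -0.009600143809488981
t 5.9 pos [442.6 298.5  47.3] yaw 145.0 tilt [-0.0099 -0.017  -0.9998] w 1.001 n 1
[[-0.7, 2.3, 43.3, np.float64(0.0)]]
```

step_arm:
  steps:
    - [0,1,20,0]
    - [-1,1,18,0]

```text
time: 6.1
tool_pos: [0.4484, 0.3012, 0.0167]
tool_rot: [0.001, 0.301, 0.954, -0.007]
contact_force: [-0.4, -0.4, -0.7]
gripper_width: 1.003
```

```bash
python3 s.py; python3 plan.py .4445 .300 .003 145 50
```

```text
6.1 0.0008244500725218139 -0.006730034094505167
6.2 -4.084969285720011e-05 -0.007562060358412591
t 6.2 pos [447.6 300.7  15.6] yaw 144.98 tilt [-0.0046 -0.0144 -0.9999] w 0.997 n 1
[[2.1, -2.3, 12.6, np.float64(-0.02)]]
```

step_arm:
  steps:
    - [4,-2,11,0]

```text
time: 6.3
tool_pos: [0.4459, 0.3025, 0.0086]
tool_rot: [0.002, 0.301, 0.954, -0.005]
contact_force: [1.0, 0.4, 0.4]
gripper_width: 1.003
```

```bash
sed -i s/w3/w4/ look.py; python3 look.py; python3 s.py; python3 plan.py .4445 .300 .003 145 50
```

```text
4697 0.03579697527306705 [ 271  218   93   76 4697] ((449.8883056640625, 295.755126953125), (52.20704650878906, 48.5988655090332), 54.756004333496094)
6.35 0.0003593745417579821 -0.007020266427930026
6.45 0.00010821622399414061 -0.0074260884989523325
t 6.45 pos [442.9 301.3   5.5] yaw 145.0 tilt [-0.0043 -0.0142 -0.9999] w 1.002 n 1
[[-2.0, -0.2, 2.5, np.float64(-0.0)]]
```

View pics/w4.png

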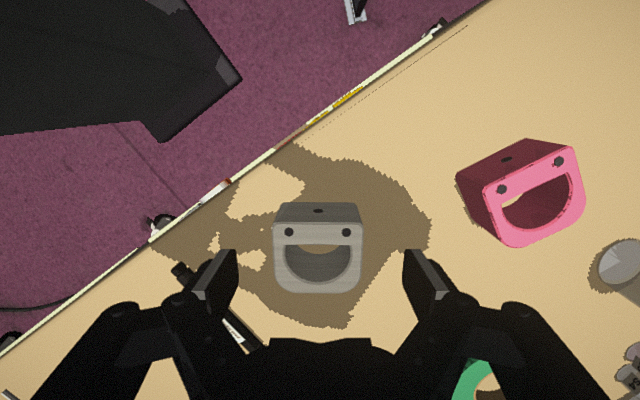

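The collar sits squarely between the open fingers at (318,248) px. Its flat end faces the camera and its yaw is aligned with the tool. Closing now.

step_arm:
  steps:
    - [0,0,0,0]
    - [0,0,0,0]
    - [0,0,0,0]
    - [0,0,0,0]
    - [0,0,0,0]
    - [0,0,0,0]
  claw: 0

```text
time: 7.05
tool_pos: [0.4443, 0.3021, 0.0084]
tool_rot: [0.001, 0.301, 0.954, -0.006]
contact_force: [0.8, 0.2, -0.1]
gripper_width: 0.004
```

```bash
python3 s.py; python3 plan.py .44 .298 .05 145 50
```

```text
7.05 0.0014589297846363276 -0.006173458134136604
7.15 0.001432745684360454 -0.006207052596142457
t 7.15 pos [444.3 302.1   8.4] yaw 145.01 tilt [-0.001  -0.0127 -0.9999] w -0.006 n 1
[[1.2, -5.8, -41.6, np.float64(0.01)]]
```

The gripper closed fully, so it isn't holding the collar. I'll look.

```bash
sed -i s/w4/w5/ look.py; python3 look.py
```

```text
3025 0.03584665902235962 [ 273  220   93   65 3025] ((446.10748291015625, 298.4934997558594), (52.460235595703125, 39.68120574951172), 55.825870513916016)
```

View pics/w5.png

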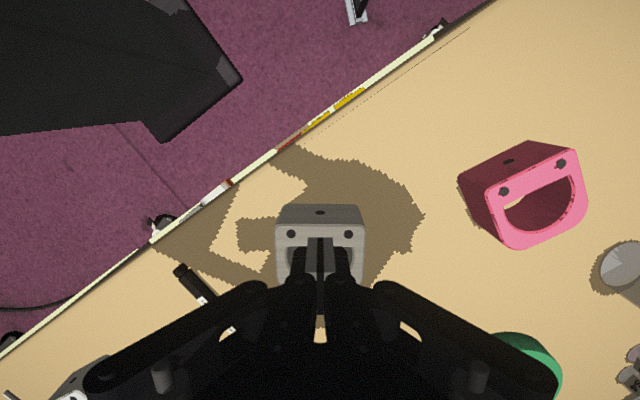

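```bash
python3 - <<'E'
from h import *
T=wT();im,d=grab_frame("wrist");P=cloud("wrist",d,T)
print(camera_params("wrist")["mtx"],camera_params("wrist")["k1"])
for u,v in((320,225),(320,232),(311,243),(328,243),(320,250),(311,255),(328,265),(311,280),(328,300),(290,275),(345,275),(290,262),(300,330)): print(u,v,im[v,u],d[v,u].round(4),P[v,u].round(4))
im,d=grab_frame("scene");save("sc2",cv2.resize(im[200:330,130:330],(800,520),interpolation=cv2.INTER_CUBIC))
s=state();print(s["gripper_width"],s["tool_pos"])
E
```

```text
[[286.3494391    0.         319.83330272]
 [  0.         286.3494391  196.60449137]
 [  0.           0.           1.        ]] -0.042516655970604764
320 225 [135 130 118] 0.1597 [0.4316 0.3092 0.0343]
320 232 [159 152 140] 0.1587 [0.4344 0.3073 0.0364]
311 243 [65 60 58] 0.1449 [0.4313 0.3041 0.0508]
328 243 [64 60 59] 0.1455 [0.4365 0.311  0.0502]
320 250 [17 19 17] 0.1392 [0.4345 0.3075 0.0569]
311 255 [58 56 51] 0.1346 [0.4321 0.3041 0.0618]
328 265 [64 61 58] 0.126 [0.4364 0.3106 0.0707]
311 280 [19 27 16] 0.1135 [0.4316 0.3055 0.0836]
328 300 [ 6  7 10] 0.102 [0.4354 0.3108 0.0957]
290 275 [15 13 10] 0.117 [0.4267 0.2982 0.08  ]
345 275 [19 13 13] 0.1164 [0.4393 0.3169 0.0803]
290 262 [77 74 68] 0.1725 [0.4429 0.2792 0.0297]
300 330 [ 6 12  8] 0.0811 [0.4261 0.3071 0.116 ]
0.0003395705191285122 [0.44420372 0.30207765 0.00830213]
```

View pics/sc2.png

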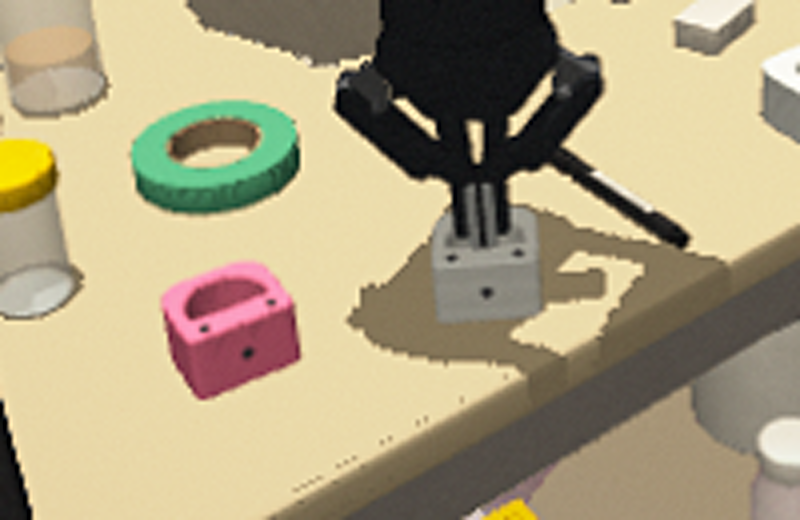

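step_arm:
  steps:
    - [0,0,-50,0]

```text
time: 7.4
tool_pos: [0.4384, 0.2996, 0.051]
tool_rot: [-0.004, 0.301, 0.954, -0.012]
contact_force: [-0.4, 0.2, -1.7]
gripper_width: 0.001
```

```bash
python3 s.py; python3 plan.py .44 .298 .05 145 50; sed -i s/w5/w6/ look.py; python3 look.py; python3 - <<'E'
from h import *
T=wT();im,d=grab_frame("wrist");P=cloud("wrist",d,np.array(camera_params("wrist")["T_tool_cam"]))
for u in(311,328):
  for v in range(220,262,3): print(u,v,im[v,u],P[v,u].round(4))
E
```

```text
7.4 -0.004468476897812225 -0.011946335113622572
7.5 0.005173572481937089 -0.0025300828581049043
t 7.5 pos [448.3 304.9  64.5] yaw 145.01 tilt [ 0.0083 -0.0079 -0.9999] w 0.0 n 1
[[2.9, -10.4, 14.5, np.float64(0.01)]]
2440 0.035827370358234106 [ 279  189   70   58 2440] ((449.1695556640625, 296.12921142578125), (52.146324157714844, 46.8132209777832), 55.05436706542969)
311 220 [122 105  76] [-0.0195 -0.0095  0.0627]
311 223 [88 81 73] [-0.022  -0.0095  0.0618]
311 226 [86 82 72] [-0.0217 -0.0093  0.0546]
311 229 [83 80 70] [-0.0214 -0.0091  0.0477]
311 232 [79 75 64] [-0.0217 -0.009   0.0423]
311 235 [86 79 72] [-0.0215 -0.0088  0.0362]
311 238 [63 58 56] [ 0.011  -0.0064 -0.0358]
311 241 [59 58 50] [ 0.0108 -0.0063 -0.039 ]
311 244 [67 66 63] [ 0.0105 -0.0063 -0.0418]
311 247 [63 57 55] [ 0.011  -0.0061 -0.0461]
311 250 [69 65 58] [ 0.0106 -0.0061 -0.0484]
311 253 [71 68 63] [ 0.0106 -0.006  -0.0513]
311 256 [59 59 54] [ 0.0106 -0.0059 -0.0542]
311 259 [60 56 54] [ 0.0114 -0.0058 -0.0583]
328 220 [107  95  71] [-0.0184  0.0055  0.06  ]
328 223 [74 71 68] [-0.019   0.0053  0.0549]
328 226 [83 79 70] [-0.019   0.0052  0.0484]
328 229 [81 76 70] [-0.0189  0.005   0.0421]
328 232 [78 77 70] [-0.0195  0.0049  0.0376]
328 235 [81 76 71] [-0.0188  0.0047  0.0305]
328 238 [59 53 49] [ 0.0106  0.0026 -0.0351]
328 241 [62 61 53] [ 0.0106  0.0025 -0.0387]
328 244 [60 59 54] [ 0.0112  0.0024 -0.0432]
328 247 [57 59 55] [ 0.0113  0.0023 -0.0465]
328 250 [62 65 57] [ 0.0113  0.0022 -0.0495]
328 253 [66 62 54] [ 0.0115  0.0021 -0.053 ]
328 256 [59 58 52] [ 0.0112  0.002  -0.0552]
328 259 [62 57 55] [ 0.0114  0.0019 -0.0583]
```

View pics/w6.png

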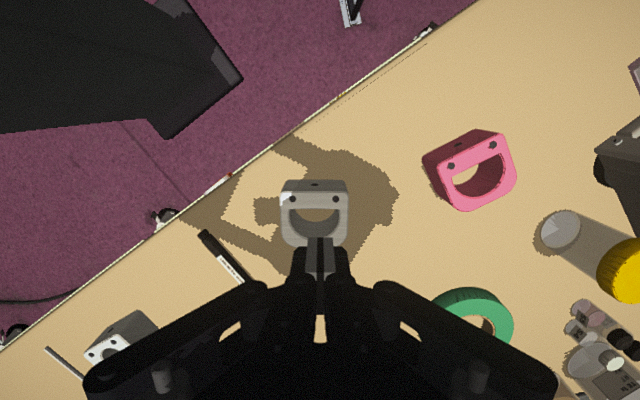

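The visible fingertips sit about 34 mm behind the reported TCP: the depth image puts the shut tips at tool z = -0.035. So the jaws closed above the collar, which hasn't moved. I'll work from the measured tip position: for the grasp the reported TCP z has to be about -0.03, and I'll watch the force on the way down.

step_arm:
  steps:
    - [1,-5,33,0]
  claw: 100

```text
time: 7.7
tool_pos: [0.4457, 0.3015, 0.0311]
tool_rot: [0.006, 0.301, 0.954, -0.002]
contact_force: [1.0, -0.1, 0.6]
gripper_width: 0.156
```

```bash
python3 s.py; python3 s.py >/dev/null; python3 plan.py .444 .2997 0 145 50;  python3 - <<'E'
from h import *
for _ in range(4): grab_frame("top")
im,d=grab_frame("wrist");P=cloud("wrist",d,np.array(camera_params("wrist")["T_tool_cam"]))
print(state()["gripper_width"])
for (a,b) in((200,245),(398,445)):
  Q=P[236:300,a:b].reshape(-1,3);dd=d[236:300,a:b].ravel();Q=Q[(dd>0)&(Q[:,2]<-.0385)];print(len(Q),np.percentile(Q,[1,50,99],axis=0).round(4))
E
```

```text
7.7 0.006131932944415568 -0.0016122523230596864
7.8 -0.0010400171169747039 -0.008589905234635199
t 7.9 pos [440.2 298.6  25.4] yaw 145.0 tilt [-0.0019 -0.0131 -0.9999] w 0.505 n 1
[[-2.5, 3.0, 25.4, np.float64(0.0)]]
0.9229431073860732
1805 [[-0.0061 -0.0512 -0.0875]
 [ 0.0103 -0.0407 -0.0675]
 [ 0.0137 -0.0375 -0.0452]]
1740 [[-0.004   0.0341 -0.0878]
 [ 0.0106  0.0377 -0.0692]
 [ 0.0138  0.0477 -0.0455]]
```

step_arm:
  steps:
    - [-2,4,28,0]

```text
time: 8.25
tool_pos: [0.4507, 0.3038, 0.0047]
tool_rot: [0.007, 0.301, 0.954, -0.001]
contact_force: [0.4, 1.2, 1.4]
gripper_width: 1.004
```

```bash
python3 s.py; python3 plan.py .444 .2997 -.032 145 50
```

```text
8.25 0.006809918347706204 -0.0010048767783490374
8.35 0.0015748766133126984 -0.006073806184345547
t 8.35 pos [445.  300.9  -2. ] yaw 145.01 tilt [-6.000e-04 -1.250e-02 -9.999e-01] w 1.0 n 1
[[0.2, -1.5, 30.0, np.float64(0.01)]]
```

step_arm:
  steps:
    - [1,0,15,0]

```text
time: 8.45
tool_pos: [0.4462, 0.3023, -0.0149]
tool_rot: [0.003, 0.301, 0.954, -0.004]
contact_force: [1.3, 0.4, 0.1]
gripper_width: 0.999
```

```bash
python3 s.py; python3 plan.py .444 .2997 -.032 145 50
```

```text
8.45 0.0031931580733999174 -0.0044747788862467275
8.55 6.468745567705457e-05 -0.007470194506991476
t 8.55 pos [442.4 300.4 -18.9] yaw 145.01 tilt [-0.0044 -0.0143 -0.9999] w 1.004 n 1
[[-1.8, 0.3, 13.1, np.float64(0.01)]]
```

step_arm:
  steps:
    - [0,0,12,0]

```text
time: 8.65
tool_pos: [0.4439, 0.3011, -0.0295]
tool_rot: [0.001, 0.301, 0.954, -0.006]
contact_force: [0.7, 0.2, 1.0]
gripper_width: 0.998
```

```bash
python3 s.py; python3 plan.py .444 .2997 -.032 145 50; python3 -c "
from plant import *;print(state()['contact_force'])"; sed -i s/w6/w7/ look.py; python3 look.py
```

```text
8.65 0.0014431204518083416 -0.006168352183896185
8.75 -0.0011032790157425663 -0.008604331281376191
t 8.75 pos [440.8 299.5 -32.6] yaw 145.01 tilt [-0.0073 -0.0157 -0.9998] w 1.001 n 1
[[-2.5, 1.9, -0.6, np.float64(0.01)]]
[-0.00768914 -0.7174469  -0.40885515]
6762 0.03571520487027964 [ 267  259  121   85 6762] ((447.1105651855469, 298.07427978515625), (52.225765228271484, 41.90376281738281), 54.191593170166016)
```

View pics/w7.png

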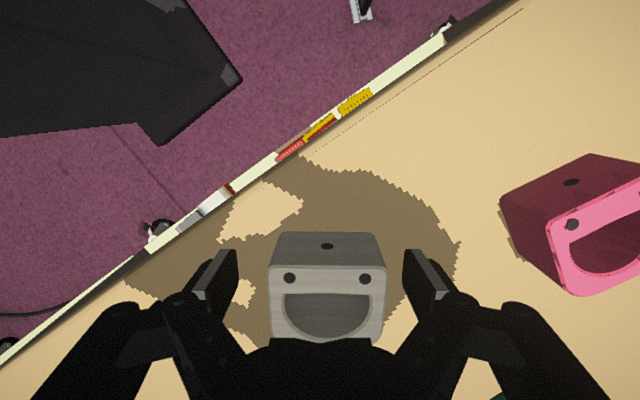

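The collar now sits between the fingers at their own depth, with no contact force. Closing.

step_arm:
  steps:
    - [-2,2,0,0]
    - [0,0,0,0]
    - [0,0,0,0]
    - [0,0,0,0]
    - [0,0,0,0]
    - [0,0,0,0]
  claw: 0

```text
time: 9.4
tool_pos: [0.4458, 0.301, -0.0302]
tool_rot: [0.0, 0.301, 0.954, -0.007]
contact_force: [0.8, -0.4, -1.4]
gripper_width: 0.601
```

```bash
python3 s.py; python3 plan.py .444 .2997 .05 145 50;python3 -c "
from plant import *;print(state()['contact_force'])"
```

```text
9.4 0.0003202339518692441 -0.00721106308291781
9.5 0.0002863070720264299 -0.0072766006487616245
t 9.5 pos [445.7 300.9 -30.3] yaw 145.01 tilt [-0.0038 -0.0141 -0.9999] w 0.597 n 2
[[0.3, -1.0, -40.1, np.float64(0.0)], [0.3, -1.0, -40.1, np.float64(0.0)]]
[-0.21337713 -0.01804445 -1.39179878]
```

Gripped: the opening is 0.60 × 85 = 51 mm. Lifting.

step_arm:
  steps:
    - [0,0,-20,0]
    - [0,0,-40,0]
    - [0,0,-40,0]
    - [0,0,-30,0]
    - [0,0,-10,0]

```text
time: 10.0
tool_pos: [0.4425, 0.3011, 0.1094]
tool_rot: [-0.004, 0.301, 0.954, -0.011]
contact_force: [1.1, 0.6, -0.9]
gripper_width: 0.601
```

```bash
python3 s.py; python3 plan.py .41 .05 .14 165 40
```

```text
10.0 -0.003704814838038444 -0.011073457526516879
10.1 -0.004380664293070399 -0.011731695757590987
t 10.1 pos [441.9 300.8 107.5] yaw 145.0 tilt [-0.0154 -0.0197 -0.9997] w 0.6 n 7
[[-16.8, -32.0, -4.6, np.float64(-2.86)], [-15.2, -32.8, -4.6, np.float64(-2.86)], [-13.5, -33.5, -4.6, np.float64(-2.86)], [-11.9, -34.1, -4.6, np.float64(-2.86)], [-10.1, -34.7, -4.6, np.float64(-2.86)], [-8.4, -35.1, -4.6, np.float64(-2.86)], [-6.6, -35.5, -4.6, np.float64(-2.86)]]
```

step_arm:
  steps:
    - [-17,-32,-4.5,-2.9]
    - [-15,-33,-4.5,-2.9]
    - [-14,-33,-4.5,-2.9]
    - [-12,-34,-4.5,-2.9]
    - [-10,-35,-4.5,-2.9]
    - [-8,-35,-4.5,-2.9]
    - [-7,-35,-4.5,-2.9]

```text
time: 10.8
tool_pos: [0.4023, 0.0439, 0.1269]
tool_rot: [-0.02, 0.116, 0.993, -0.015]
contact_force: [0.5, -0.1, -1.6]
gripper_width: 0.597
```

```bash
python3 s.py; python3 plan.py .43 -.18 .14 189.8 40
```

```text
10.8 -0.02041062690911046 -0.014894746945840344
10.9 -0.019891557098094308 -0.01547009908824621
t 10.9 pos [402.8  42.1 127.4] yaw 166.2 tilt [-0.0432 -0.0259 -0.9987] w 0.597 n 6
[[-13.2, -34.9, -2.1, np.float64(-3.93)], [-10.8, -35.7, -2.1, np.float64(-3.93)], [-8.3, -36.3, -2.1, np.float64(-3.93)], [-5.8, -36.8, -2.1, np.float64(-3.93)], [-3.3, -37.1, -2.1, np.float64(-3.93)], [-0.7, -37.3, -2.1, np.float64(-3.93)]]
```

step_arm:
  steps:
    - [-13,-35,-2,-4]
    - [-11,-36,-2,-4]
    - [-8,-36,-2,-4]
    - [-6,-37,-2,-4]
    - [-3,-37,-2,-4]
    - [-1,-37,-2,-4]

```text
time: 11.5
tool_pos: [0.4269, -0.179, 0.128]
tool_rot: [-0.032, -0.101, 0.994, -0.004]
contact_force: [0.6, -0.0, -1.4]
gripper_width: 0.599
```

```bash
python3 s.py; python3 plan.py .453 -.249 .14 189.8 40
```

```text
11.5 -0.03151394611211995 -0.0042403849370759306
11.6 -0.031537803116591503 -0.005016363303759393
t 11.6 pos [ 427.3 -181.   128.4] yaw -168.8 tilt [-0.0618 -0.0161 -0.998 ] w 0.602 n 2
[[-6.0, -35.8, -5.8, np.float64(0.7)], [-6.4, -35.8, -5.8, np.float64(0.7)]]
```

Tool tilt is now about 3.6°. I'll get above the shaft, then pump the tilt out with settled single rows up and multi-row moves down.

step_arm:
  steps:
    - [-6,-35,-6,0.7]
    - [-6,-35,-6,0.7]

```text
time: 11.8
tool_pos: [0.4507, -0.2434, 0.1337]
tool_rot: [-0.035, -0.086, 0.996, -0.001]
contact_force: [0.9, -0.3, -0.8]
gripper_width: 0.599
```

```bash
python3 s.py; python3 plan.py .453 -.249 .14 189.8 40
```

```text
11.8 -0.03504532933010693 -0.0010598117352774658
11.9 -0.034659730692074196 -0.001905328905128709
t 11.9 pos [ 451.5 -245.6  134.3] yaw -170.29 tilt [-0.0687 -0.0097 -0.9976] w 0.6 n 1
[[-0.9, -3.6, -5.7, np.float64(-0.09)]]
```

step_arm:
  steps:
    - [0,0,-50,0]

```text
time: 12.0
tool_pos: [0.4495, -0.2405, 0.1737]
tool_rot: [-0.043, -0.084, 0.996, 0.005]
contact_force: [-0.1, 0.8, -2.7]
gripper_width: 0.599
```

```bash
python3 s.py; python3 plan.py .453 -.249 .14 189.8 40
```

```text
12.0 -0.04263362954065431 0.005305134270483243
12.1 -0.031716025629784296 -0.003975230146956875
t 12.1 pos [ 457.6 -245.4  188.4] yaw -170.29 tilt [-0.0625 -0.0133 -0.998 ] w 0.601 n 2
[[2.6, -1.4, 24.2, np.float64(-0.05)], [2.6, -1.4, 24.2, np.float64(-0.05)]]
```

step_arm:
  steps:
    - [0,0,-50,0]

```text
time: 12.2
tool_pos: [0.4564, -0.2407, 0.2254]
tool_rot: [-0.038, -0.085, 0.996, 0.001]
contact_force: [-0.4, -0.0, -2.2]
gripper_width: 0.599
```

```bash
python3 s.py; python3 plan.py .453 -.249 .14 189.8 40
```

```text
12.2 -0.03779575887874987 0.001415586058824126
12.3 -0.02774872386367917 -0.006932686423592203
t 12.3 pos [ 463.1 -245.   239.3] yaw -170.24 tilt [-0.0541 -0.0185 -0.9984] w 0.602 n 3
[[3.5, -0.7, 33.1, np.float64(-0.01)], [3.5, -0.7, 33.1, np.float64(-0.01)], [3.5, -0.7, 33.1, np.float64(-0.01)]]
```

step_arm:
  steps:
    - [4,0,45,0]
    - [4,0,45,0]
    - [0,0,0,0]

```text
time: 12.6
tool_pos: [0.4528, -0.2455, 0.1487]
tool_rot: [-0.025, -0.086, 0.996, -0.009]
contact_force: [-0.8, 0.7, -2.1]
gripper_width: 0.6
```

```bash
python3 s.py; python3 plan.py .453 -.249 .14 189.8 40
```

```text
12.6 -0.024547271203298537 -0.008619895751600512
12.7 -0.020670090226374085 -0.011930985274908955
t 12.7 pos [ 456.3 -247.9  155.2] yaw -170.09 tilt [-0.0391 -0.0273 -0.9989] w 0.6 n 1
[[3.5, -0.5, 15.2, np.float64(0.11)]]
```

step_arm:
  steps:
    - [0,0,-50,0]

```text
time: 12.8
tool_pos: [0.4549, -0.2436, 0.199]
tool_rot: [-0.026, -0.087, 0.996, -0.007]
contact_force: [0.3, -0.5, -2.7]
gripper_width: 0.602
```

```bash
python3 s.py; python3 plan.py .453 -.249 .14 189.8 40
```

```text
12.8 -0.025875387361863268 -0.007482847531135182
12.9 -0.01470851718805402 -0.016827287014791657
t 12.9 pos [ 462.7 -248.8  214.8] yaw -170.07 tilt [-0.0264 -0.0361 -0.999 ] w 0.596 n 2
[[4.8, 0.7, 37.4, np.float64(0.06)], [4.8, 0.7, 37.4, np.float64(0.06)]]
```

step_arm:
  steps:
    - [0,0,-50,0]

```text
time: 13.0
tool_pos: [0.4612, -0.2451, 0.2513]
tool_rot: [-0.018, -0.087, 0.996, -0.014]
contact_force: [-0.3, -0.5, -2.9]
gripper_width: 0.604
```

```bash
python3 s.py; python3 plan.py .453 -.249 .14 189.8 40
```

```text
13.0 -0.017781913222721372 -0.014132718863378609
13.1 -0.007984870644383302 -0.02232433492719094
t 13.1 pos [ 467.2 -249.   265.3] yaw -170.05 tilt [-0.012  -0.0459 -0.9989] w 0.601 n 4
[[3.5, 0.6, 31.3, np.float64(0.04)], [3.5, 0.6, 31.3, np.float64(0.04)], [3.5, 0.6, 31.3, np.float64(0.04)], [3.5, 0.6, 31.3, np.float64(0.04)]]
```

```bash
cat > held.py <<'E'
from h import *
im,d=grab_frame("wrist");T=wT();C=np.array(camera_params("wrist")["T_tool_cam"]);P=cloud("wrist",d,C)
m=(d>0)&(abs(P[...,0])<.06)&(abs(P[...,1])<.045)
# held collar top: expected tool z about -(.0303+.036)
z=P[...,2];m&=(z>-.073)&(z<-.060)&(P[...,0]>.010)&(im.mean(-1)>45)
m=cv2.morphologyEx(m.astype(np.uint8),cv2.MORPH_OPEN,np.ones((3,3)))
n,l,st,_=cv2.connectedComponentsWithStats(m);k=1+st[1:,4].argmax();Q=P[l==k]
print(st[k],np.percentile(Q,[1,50,99],axis=0).round(4))
A=np.c_[Q[:,:2],np.ones(len(Q))];print("plane",np.linalg.lstsq(A,Q[:,2],rcond=None)[0].round(4))
f=[];
for u in range(st[k][0]+8,st[k][0]+st[k][2]-8):
    v=np.flatnonzero(l[:,u]==k)
    if len(v): f.append(P[v[0],u,:2])
f=np.array(f);print("front edge slope deg",np.degrees(np.arctan(np.polyfit(f[:,1],f[:,0],1))[0]).round(2),"x",np.median(f[:,0]).round(4))
save("held",im)
E
python3 held.py;python3 plan.py .453 -.249 .14 189.8 40
```

```text
[ 260  251  121   25 2514] [[ 0.0103 -0.0261 -0.0681]
 [ 0.016  -0.0012 -0.0664]
 [ 0.0184  0.0236 -0.0603]]
plane [ 0.4188 -0.0107 -0.0721]
front edge slope deg -0.25 x 0.018
t 13.15 pos [ 466.2 -248.5  262.3] yaw -170.06 tilt [-0.0156 -0.0435 -0.9989] w 0.599 n 4
[[3.3, 0.4, 30.6, np.float64(0.04)], [3.3, 0.4, 30.6, np.float64(0.04)], [3.3, 0.4, 30.6, np.float64(0.04)], [3.3, 0.4, 30.6, np.float64(0.04)]]
```

View pics/held.png

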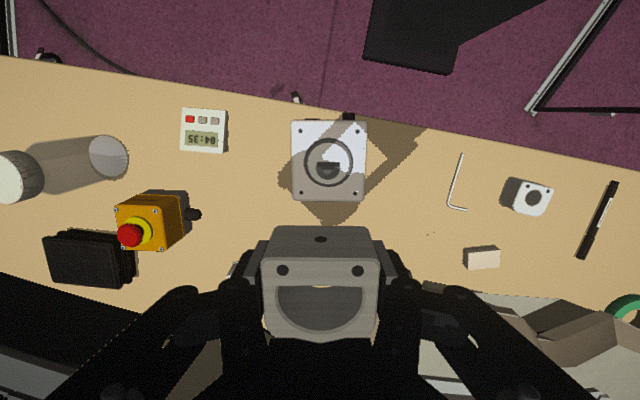

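The held collar is square to the tool with its flat end towards the knob side, and the drive shows in line at (328,160) px. Next I'll compute the bore-axis to shaft offset from one and the same camera.

```bash
cat > off.py <<'E'
from h import *
from scipy.spatial.transform import Rotation as R
T=wT();im,d=grab_frame("wrist");P=cloud("wrist",d,T)
m=((P[...,2]>.0350)&(P[...,2]<.0415)&(abs(P[...,0]-.462)<.045)&(abs(P[...,1]+.249)<.045)&(d>0)).astype(np.uint8)
m=cv2.morphologyEx(m,cv2.MORPH_OPEN,np.ones((3,3)))
Q=P[m>0];
if len(Q)>200: print("shoulder",len(Q),cv2.minEnclosingCircle((Q[:,:2]*1000).astype(np.float32)),np.median(Q[:,2]))
h=(P[...,2]>.022)&(P[...,2]<.034)&(abs(P[...,0]-.462)<.08)&(abs(P[...,1]+.249)<.08)&(d>0)
h=cv2.morphologyEx(h.astype(np.uint8),cv2.MORPH_OPEN,np.ones((3,3)))
if h.sum()>500: print("housing",cv2.minAreaRect((P[h>0][:,:2]*1000).astype(np.float32)))
W=T@np.linalg.inv(np.array(camera_params("wrist")["T_tool_cam"]))
for z in(-.030,-.066): print("bore axis world",(W@[-.0017,-.00125,z,1])[:3].round(4))
E
python3 off.py;python3 plan.py .4645 -.249 .14 189.8 40
```

```text
shoulder 1020 ((462.2278137207031, -249.9057159423828), 29.772605895996094) 0.03792520080442813
housing ((457.8961486816406, -250.75726318359375), (129.2276153564453, 110.2289047241211), 9.873647689819336)
bore axis world [ 0.4685 -0.2481  0.2923]
bore axis world [ 0.4691 -0.2465  0.3282]
t 13.2 pos [ 465.  -247.7  259.3] yaw -170.06 tilt [-0.0197 -0.0405 -0.999 ] w 0.599 n 3
[[0.2, -0.4, 39.8, np.float64(0.05)], [0.2, -0.4, 39.8, np.float64(0.05)], [0.2, -0.4, 39.8, np.float64(0.05)]]
```

step_arm:
  steps:
    - [4,0,45,0]
    - [4,0,45,0]

```text
time: 13.4
tool_pos: [0.461, -0.256, 0.1771]
tool_rot: [-0.004, -0.087, 0.996, -0.025]
contact_force: [0.3, -1.0, -1.4]
gripper_width: 0.602
```

```bash
python3 s.py; python3 plan.py .4593 -.2496 .075 189.8 40
```

```text
13.4 -0.004138723709191741 -0.02544084136226908
13.5 -0.010512858652396252 -0.02002553738750704
t 13.5 pos [ 456.2 -253.   169.7] yaw -170.04 tilt [-0.0175 -0.0417 -0.999 ] w 0.6 n 3
[[-1.2, 0.9, 31.6, np.float64(0.05)], [-1.2, 0.9, 31.6, np.float64(0.05)], [-1.2, 0.9, 31.6, np.float64(0.05)]]
```

step_arm:
  steps:
    - [-3,3,42,0]
    - [-3,3,42,0]

```text
time: 13.7
tool_pos: [0.4652, -0.2532, 0.0928]
tool_rot: [-0.005, -0.086, 0.996, -0.025]
contact_force: [-0.2, 0.0, -2.1]
gripper_width: 0.598
```

```bash
python3 s.py; python3 s.py; python3 off.py; python3 plan.py .4593 -.2496 .065 189.8 40
```

```text
13.7 -0.004573893723662143 -0.024994773913235978
13.8 -0.009034365944920478 -0.021225138647251108
13.8 -0.009034365944920478 -0.021225138647251108
13.9 -0.005236478135767405 -0.024581572755857803
shoulder 2373 ((462.0547790527344, -249.80343627929688), 29.8989200592041) 0.0379156380434883
housing ((450.3571472167969, -251.88851928710938), (115.67941284179688, 110.53372955322266), 9.74228286743164)
bore axis world [ 0.4671 -0.2527  0.1238]
bore axis world [ 0.4674 -0.2509  0.1598]
t 13.95 pos [ 466.  -254.    95.4] yaw -170.07 tilt [-0.0035 -0.0517 -0.9987] w 0.601 n 1
[[5.9, 5.5, 30.4, np.float64(0.13)]]
```

step_arm:
  steps:
    - [4.5,4,18,0]

```text
time: 14.05
tool_pos: [0.465, -0.2547, 0.0837]
tool_rot: [0.0, -0.087, 0.996, -0.029]
contact_force: [-0.5, 0.4, -1.1]
gripper_width: 0.6
```

```bash
python3 s.py; python3 s.py; python3 s.py; python3 off.py; python3 plan.py .4593 -.2496 .065 189.8 40
```

```text
14.05 0.00030832375658897566 -0.02932056051967712
14.15 -0.003397183353808985 -0.02617291423048261
14.15 -0.003397183353808985 -0.02617291423048261
14.25 -0.002774303781567602 -0.026670197304238353
14.25 -0.002774303781567602 -0.026670197304238353
14.35 -0.0027430511704797248 -0.026708581942491656
shoulder 2491 ((462.0034484863281, -249.73593139648438), 29.852571487426758) 0.037942403295347066
housing ((446.4913330078125, -252.54000854492188), (107.89089965820312, 110.78179168701172), 9.579086303710938)
bore axis world [ 0.464  -0.252   0.1094]
bore axis world [ 0.464  -0.25    0.1454]
t 14.4 pos [ 461.8 -252.5   79. ] yaw -170.08 tilt [-0.0013 -0.0533 -0.9986] w 0.599 n 1
[[2.0, 3.3, 14.0, np.float64(0.12)]]
```

step_arm:
  steps:
    - [2,3,18,-0.2]

```text
time: 14.5
tool_pos: [0.4621, -0.2528, 0.0647]
tool_rot: [-0.0, -0.088, 0.996, -0.029]
contact_force: [-0.2, -0.3, -1.2]
gripper_width: 0.602
```

```bash
python3 s.py>/dev/null; python3 s.py; python3 off.py; python3 plan.py .4593 -.2496 .065 189.8 40; python3 -c "
from plant import *;print(state()['contact_force'])"
```

```text
14.6 -0.0041348407087857765 -0.025540912977385588
14.7 -0.0031244971678705945 -0.02645729855562384
shoulder 2529 ((460.9084167480469, -249.79794311523438), 29.58081817626953) 0.03796756352602529
housing ((440.50250244140625, -253.52359008789062), (96.25482940673828, 110.64508819580078), 9.682125091552734)
bore axis world [ 0.4613 -0.2502  0.0912]
bore axis world [ 0.4613 -0.2482  0.1272]
t 14.75 pos [ 459.7 -251.1   61.7] yaw -169.87 tilt [-7.000e-04 -5.380e-02 -9.986e-01] w 0.597 n 1
[[0.1, 1.5, -3.3, np.float64(0.33)]]
[-0.00574883 -0.79652957 -0.4764058 ]
```

step_arm:
  steps:
    - [0,0.5,11,0.3]

```text
time: 14.85
tool_pos: [0.4614, -0.2525, 0.0529]
tool_rot: [-0.001, -0.086, 0.996, -0.028]
contact_force: [-0.0, -0.7, -1.0]
gripper_width: 0.599
```

```bash
cat > f.py <<'E'
from h import *
for _ in range(3): grab_frame("top")
s=state();T=wT()@np.linalg.inv(np.array(camera_params("wrist")["T_tool_cam"]))
print(round(s["time"],2),"F",np.round(s["contact_force"],1),"bore",(T@[-.0017,-.00125,-.03,1])[:3].round(4),(T@[-.0017,-.00125,-.066,1])[:3].round(4),s["gripper_width"])
E
python3 f.py
```

```text
15.0 F [-0.  -0.6 -1.3] bore [ 0.461  -0.2502  0.0798] [ 0.4611 -0.2483  0.1157] 0.6063540821676233
```

step_arm:
  steps:
    - [0,0.5,11,0]

```text
time: 15.1
tool_pos: [0.4604, -0.2519, 0.0402]
tool_rot: [-0.002, -0.086, 0.996, -0.027]
contact_force: [0.6, -0.2, -0.9]
gripper_width: 0.601
```

```bash
python3 f.py
```

```text
15.25 F [-0.9  0.8 -1.3] bore [ 0.46   -0.2497  0.0674] [ 0.4602 -0.2478  0.1033] 0.5994658279496295
```

step_arm:
  steps:
    - [-2,-0.3,10,0]

```text
time: 15.35
tool_pos: [0.4612, -0.2516, 0.0285]
tool_rot: [-0.003, -0.086, 0.996, -0.026]
contact_force: [0.2, -0.1, -1.1]
gripper_width: 0.604
```

```bash
python3 f.py
```

```text
15.5 F [ 0.2 -0.2 -1.3] bore [ 0.4614 -0.2497  0.0562] [ 0.4616 -0.2479  0.0921] 0.6008691885298632
```

step_arm:
  steps:
    - [-1,0,9,0]

```text
time: 15.6
tool_pos: [0.4615, -0.2513, 0.0182]
tool_rot: [-0.004, -0.086, 0.996, -0.026]
contact_force: [0.5, -0.4, -1.2]
gripper_width: 0.6
```

```bash
python3 f.py
```

```text
15.75 F [ 0.1 -0.  -0.4] bore [ 0.4617 -0.2495  0.0462] [ 0.462  -0.2477  0.0821] 0.6024136288764025
```

step_arm:
  steps:
    - [0,0,5,0]

```text
time: 15.85
tool_pos: [0.4603, -0.2507, 0.0118]
tool_rot: [-0.005, -0.086, 0.996, -0.025]
contact_force: [0.1, -0.1, -1.4]
gripper_width: 0.599
```

```bash
python3 f.py
```

```text
16.0 F [-0.2 -0.8 -1.1] bore [ 0.4614 -0.2495  0.0407] [ 0.4617 -0.2478  0.0766] 0.5948250342141527
```

step_arm:
  steps:
    - [0,0,2,0]

```text
time: 16.1
tool_pos: [0.4596, -0.2504, 0.009]
tool_rot: [-0.006, -0.086, 0.996, -0.024]
contact_force: [0.6, -0.3, -1.0]
gripper_width: 0.605
```

```bash
python3 f.py
```

```text
16.25 F [ 0.3  0.2 -1.4] bore [ 0.4613 -0.2496  0.0386] [ 0.4616 -0.2479  0.0746] 0.5994255877442181
```

step_arm:
  steps:
    - [0,0,1.5,0]

```text
time: 16.35
tool_pos: [0.4593, -0.2503, 0.0082]
tool_rot: [-0.006, -0.086, 0.996, -0.024]
contact_force: [-5.8, 2.1, 12.6]
gripper_width: 0.6
```

```bash
python3 f.py
```

```text
16.5 F [-2.9  1.7  4.9] bore [ 0.4616 -0.2499  0.0383] [ 0.4619 -0.2481  0.0742] 0.5974432679001731
```

step_arm:
  steps:
    - [0,0,0,0]
    - [0,0,0,0]
    - [0,0,0,0]
    - [0,0,0,0]
    - [0,0,0,0]
    - [0,0,0,0]
  claw: 100

```text
time: 17.1
tool_pos: [0.4605, -0.2511, 0.0089]
tool_rot: [-0.005, -0.086, 0.996, -0.025]
contact_force: [1.2, -0.3, -0.1]
gripper_width: 1.006
```

```bash
python3 f.py
```

```text
17.25 F [-0.3 -0.4  0.6] bore [ 0.4625 -0.2506  0.039 ] [ 0.4628 -0.2488  0.0749] 1.0026009706053134
```

It touched down with about 5–12 N, and the jaws are open. Retracting straight up, then checking.

step_arm:
  steps:
    - [0,-1,-20,0]
    - [0,-1,-30,0]
    - [0,-1,-40,0]
    - [0,-1,-40,0]
    - [0,0,-30,0]

```text
time: 17.75
tool_pos: [0.4579, -0.2441, 0.1667]
tool_rot: [-0.011, -0.086, 0.996, -0.02]
contact_force: [0.1, -0.3, -0.1]
gripper_width: 1.003
```

```bash
python3 f.py; python3 - <<'E'
from h import *
T=wT();im,d=grab_frame("wrist");P=cloud("wrist",d,T)
near=(abs(P[...,0]-.462)<.05)&(abs(P[...,1]+.25)<.05)&(d>0)
m=(near&(P[...,2]>.068)&(P[...,2]<.079)).astype(np.uint8)
n,l,st,_=cv2.connectedComponentsWithStats(m);k=1+st[1:,4].argmax();Q=P[l==k]
A=np.c_[Q[:,:2]-Q[:,:2].mean(0),np.ones(len(Q))];print("top plane",np.linalg.lstsq(A,Q[:,2],rcond=None)[0].round(4),"expect z .074",cv2.minAreaRect((Q[:,:2]*1000).astype(np.float32)))
x,y,w,h=st[k][:4];c=cv2.resize(im[max(0,y-30):y+h+30,max(0,x-40):x+w+40],(400,400),interpolation=cv2.INTER_CUBIC)
s,_=grab_frame("scene");c2=cv2.resize(s[130:220,355:445],(400,400),interpolation=cv2.INTER_CUBIC)
save("fin",np.hstack([c,c2]));print(state()["time"],state()["tool_pos"])
E
```

```text
17.9 F [-0.2 -0.5  0.4] bore [ 0.4613 -0.2445  0.1972] [ 0.4619 -0.2429  0.2332] 0.9996932843069708
top plane [0.0013 0.0004 0.0736] expect z .074 ((465.4571838378906, -249.167724609375), (47.192508697509766, 52.18254089355469), 9.762801170349121)
18.0 [ 0.45700383 -0.24355535  0.16320185]
```

View pics/fin.png

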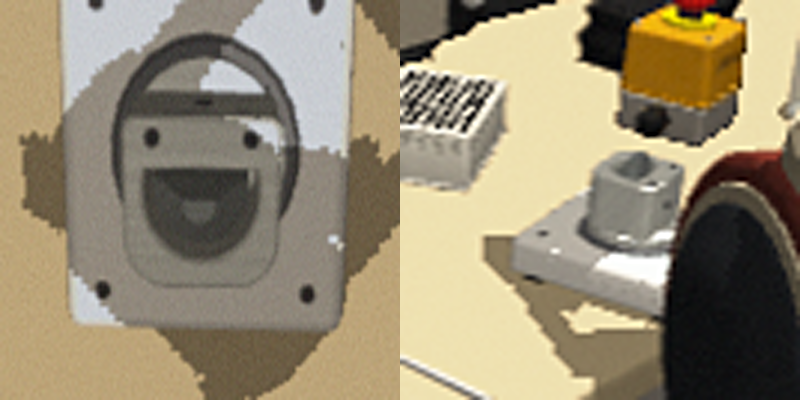

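The collar sits flat on the shoulder: its top is level at 73.6 mm (74 expected), its yaw is 9.8°, and the shaft nose shows in the bore with the flats matched. Handing in.

```bash
python3 -c "
from plant import *;print(job_done())"
```

```text
the job is handed in; nothing more can be done
None
```

The D-bore collar is on the mixer drive's shaft, flat to flat, seated on the shoulder and released. The job was handed in at about 18 s, with the gripper open and about 160 mm above where it let go.

**Last checks**
- **Seating:** the collar's top is level to within 0.1° at z = 73.6 mm, against 74 expected.
- **Turn:** the collar's yaw is 9.8°, the same as the drive's.
- **Position:** the collar's bore axis comes out at about (0.462, -0.250), on the measured shaft axis.
- **Force:** readings peaked at about 13 N at touchdown and were near zero after release.
- **Other collar:** the round-bore collar was never approached. It was still on the bench in the wrist picture taken during the carry, but I didn't check it again at the end.

**What disagreed or went wrong**
- **Tool length:** the real fingertips sit about 34 mm behind the reported tool point. The first grasp therefore closed on air above the collar without moving it. I measured the offset with the wrist camera, and the second grasp held.
- **Tool tilt:** chained moves let the tool tilt drift up to about 4°. I brought it down to about 3° before lowering the collar, which stayed within the play.

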